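# Change over the worktop supply box

## Task

The white box on the worktop feeds one of two appliances, never both: its yellow lock plate, now in the middle, blocks both levers. Take the plate's black knob and slide it all the way aside, away from the blue lever; only then throw the blue lever fully over, towards the side of the box where the knob stands. Leave the orange lever off and the mug and the spice jar where they stand.

Things in the scene. Friction and masses are not known exactly. Their poses are not given: they have to be found in the camera images.
- lock_knob (a point): On the axis of the plate's upright black knob, 18 mm thick, 14 mm below its top, 34 mm above the box's top (box 86 x 206 x 26 mm). Axes are the box's: knob and plate slide along y, 30 mm either side of the middle, 1.5 N friction, and stay. A 14 mm arm, 10 to 18 mm above the box's top, joins it to the plate (6 x 134 mm, on edge, top 38 mm up), 25 mm off on the -x side.
- blue_hinge (a point): Hinge of the BLUE lever, 6 mm above the box's top; axes are the box's (y: hinge axis, x: from off to on). Its handle block (20 x 17 x 20 mm; 11 mm stalk below) is centred 64 mm from here, at x = -64 sin(0.45 - q), z = 64 cos(0.45 - q) mm, q = blue_lever. It lies 30 mm in x and 55 mm in y from the knob's middle place, to the knob's left or right (varies); orange on the other side.
- blue_lever (a joint): Angle q of the blue lever, rad: 0 to 0.08 off (leaning to the box's -x side), 0.90 fully on (leaning to its +x side). It stays where it is left; about 2 N at the handle moves it. Blocked beyond about 0.25 until the plate is aside (25 to 30 mm from the middle).
- orange_lever (a joint): The same for the like orange lever, 110 mm from the blue one along y: 0 to 0.08 off, and to stay so. Over all this, from about x = 0.58 onward, a wall cabinet hangs 0.46 m above the worktop: keep wrist and hand low and near, lifting only 35 to 40 mm between grips; a microwave stands at the right, so swing in close to the base.
- mug: Green mug, 86 mm across and 94 mm high, with a handle; origin under its middle. To be left alone.
- spice_jar: Spice jar, clear with a dark lid, 41 mm across, 105 mm high; origin under its middle. To be left alone.

How it is judged:
By the outcome, as a careful person would: the job done as asked, in the order asked, and still so for the second after the job is handed in, with the robot touching nothing.
It also fails if it takes over 42 s, if anything falls off the work surface, if the arm or the gripper's body presses on something with over 40 N, if the wrist force passes 120 N, or if a joint passes its speed limit or range.

## Robot

A 6-joint arm with a two-finger parallel gripper is mounted at the origin on a cart in front of the work surface, level with it; the furniture and walls round the work are solid. World frame = base frame: x ahead of the robot, y to its left, z up, the work surface at z = 0. Lengths are in m, angles in rad, forces in N, time in s.
With the tool pointing down it reaches from about 0.35 to 0.775 m from the base axis. Payload 5.5 kg.
Tool frame: the origin (TCP) lies between the finger pads; the fingertips stand 22 mm ahead of it and the grasp point (between the pads) lies 3 mm ahead of it; z points along the fingers, y is the line along which they close (so a half turn about z gives the same grasp; the last joint's range is limited). The gripper opens to 85 mm and grips with 20 to 120 N. Pads are 22 mm wide; open, the fingers measure 114 mm over their backs; the gripper's body (76 mm by 85 mm) begins 54 mm behind the grasp point. The pads swing forward as they close: fully open they stand 13 mm farther back than shut.
Start: joints at [1.016, 0.313, 0.046, 1.304, 0, 1.431], TCP at [0.232, 0.526, 0.253] pointing down, gripper open.
Joint ranges: [-2.76, 2.76], [-0.86, 1.69], [-1.03, 1.26], [-2.2, 2.34], [-1.47, 1.5], [-3.14, 3.14]. Speed limits (rad/s): [2.57, 2.57, 3.14, 3.14, 3.14, 3.14].

## Interface

Orientations are given as a unit quaternion [w, x, y, z].
In Python, from workcell import env, cam, hand_in gives the robot as it stands (env), with the cameras (cam) and the job as plain functions.
- The arm moves only by the tool hand_motion, called after "Request:" as a command line: name --argument value ..., lists and objects as JSON in quotes. Schema: {"type":"object","properties":{"plan":{"type":"object","properties":{"dx":{"type":"array","items":{"type":"number"},"minItems":1,"maxItems":8},"dy":{"type":"array","items":{"type":"number"},"minItems":1,"maxItems":8},"dz":{"type":"array","items":{"type":"number"},"minItems":1,"maxItems":8},"ax":{"type":"array","items":{"type":"number"},"minItems":1,"maxItems":8},"ay":{"type":"array","items":{"type":"number"},"minItems":1,"maxItems":8},"az":{"type":"array","items":{"type":"number"},"minItems":1,"maxItems":8}},"additionalProperties":false,"required":["dx","dy","dz","ax","ay","az"]},"aperture":{"type":"number"},"clamp_n":{"type":"number"},"only":{"type":"string"},"quiet":{"type":"boolean"},"lines":{"type":"string"}},"required":["plan"],"additionalProperties":false}. plan is an object with one list for each field, all of the same length, 1 to 8, a row being the entries at one place: dx, dy, dz (the shift in units of 25 mm), ax, ay, az (a rotation vector in rad); each row is the pose to reach, as a shift and turn from the pose commanded when the call began, along the tool's axes at that moment; what a row does not reach only later rows make up. A row lasts 1/8 s, in which the tool goes at most 0.0625 m and 0.188 rad, less where a joint would pass 70% of its speed; a pose out of reach is approached as far as the arm can. aperture is the finger opening in m, set as the call begins (left out keeps the last). The fingers move at their own pace and stop on an object; clamp_n is the grip in N (left out, the last holds). Time passes only in rows, so rows that do not move let the fingers close. The tool returns the time, the measured TCP pose, the force, the opening and the grip force at its end. only (a regular expression) keeps the lines of the reply that match it, lines (a string "A,B") keeps lines A to B, and quiet returns only ok. Input that does not fit is refused with a message, and nothing moves.
- env.get_state(): the state, without advancing time (a new reading comes with each control period).
- cam.read_camera(name): name is "scene" or "top" or "wrist"; returns a dict with "image" (480x640x3 uint8, red, green, blue), "K" (3x3 intrinsics, pixels), "R" (3x3) and "t" (3): a world point X has camera coordinates R X + t. Camera axes: x right, y down, z forward; pixel columns grow to the right and rows downward; lengths in m; the calibration is good to about 2 mm. The wrist camera is an equidistant fisheye: a pixel r from the principal point sees the ray r / f radians off the axis. A picture is of the moment at which its call begins. There is no depth.
- hand_in(): hands the job in; it is judged then, once.
The state is a dict: "clock": time; "joint_pos": joint angles; "qvel": joint speeds; "tau": joint torques, N m; "tcp_pos": TCP position; "orientation": TCP orientation; "wrist_force": force on the tool from outside, world axes, zero at the start; "ft_torque": the same for the moment, N m; "finger_gap": finger opening in m; "grip_force": force on a finger pad.
Only numpy, scipy, OpenCV 4.12 (cv2) and the standard library are available. Lean on these libraries where they do the work, as an engineer would, in place of code of your own. Each camera call takes 0.05 s, during which the arm holds its last target. There are 200 camera calls.

## Working session

There is one attempt and no reset: what is moved stays moved. The work goes in short steps, Python scripts to look and compute and a tool call to move; the robot and the scene stay as the last step left them, time stands still between calls to the robot, and variables do not carry over. Pictures are saved under pics/ and viewed, at most 10 in all, crops included, and the job is handed in when it is done.

```bash
ls; mkdir -p pics; python3 - <<'E'
from workcell import env, cam, hand_in
import cv2
for n in ("scene","top","wrist"):
    c=cam.read_camera(n); cv2.imwrite(f"pics/{n}0.png",c["image"][:,:,::-1]); print(n,c["K"].round(1).tolist(),c["R"].round(4).tolist(),c["t"].round(4).tolist())
print(env.get_state())
E
```

```text
pics
workcell.py
scene [[556.0, 0.0, 314.0], [0.0, 556.0, 237.3], [0.0, 0.0, 1.0]] [[-0.9961, 0.0879, 0.0005], [0.0346, 0.3971, -0.9171], [-0.0808, -0.9135, -0.3986]] [0.4935, 0.0161, 1.3758]
top [[510.3, 0.0, 321.9], [0.0, 510.3, 242.6], [0.0, 0.0, 1.0]] [[-0.006, -1.0, -0.0004], [-0.9937, 0.006, -0.1122], [0.1122, -0.0003, -0.9937]] [0.0601, 0.4859, 0.9287]
wrist [[371.6, 0.0, 320.8], [0.0, 371.6, 241.7], [0.0, 0.0, 1.0]] [[0.4028, 0.9153, -0.0022], [0.8816, -0.3873, 0.2698], [0.2461, -0.1106, -0.9629]] [-0.5729, -0.0358, 0.3807]
{'clock': 0.15, 'joint_pos': array([ 1.01639394e+00,  3.13866722e-01,  4.52486225e-02,  1.30359828e+00,
       -3.30037057e-05,  1.43118426e+00]), 'qvel': array([-0.0008646 , -0.00185303,  0.00301772, -0.00023528, -0.00017123,
        0.00039936]), 'tau': array([ 1.88759215e-03, -4.81065273e+01,  2.98815751e+01,  1.39084482e-02,
       -7.24067786e-05, -3.28661667e-05]), 'tcp_pos': array([0.23156257, 0.52593138, 0.25259515]), 'orientation': array([-2.25951512e-04,  2.05911515e-01,  9.78570357e-01, -6.73318418e-04]), 'wrist_force': array([0.62204107, 0.07670494, 0.42735005]), 'ft_torque': array([-0.00011423,  0.01110679, -0.02333887]), 'grip_force': 0.0, 'finger_gap': 0.08534970780682327}
```

View pics/scene0.png

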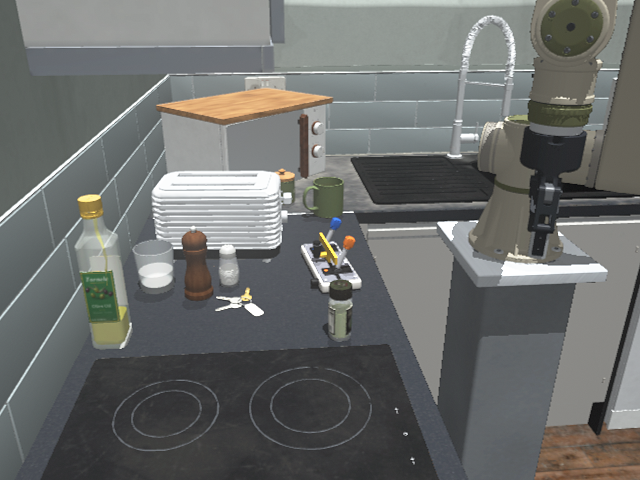

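View pics/top0.png

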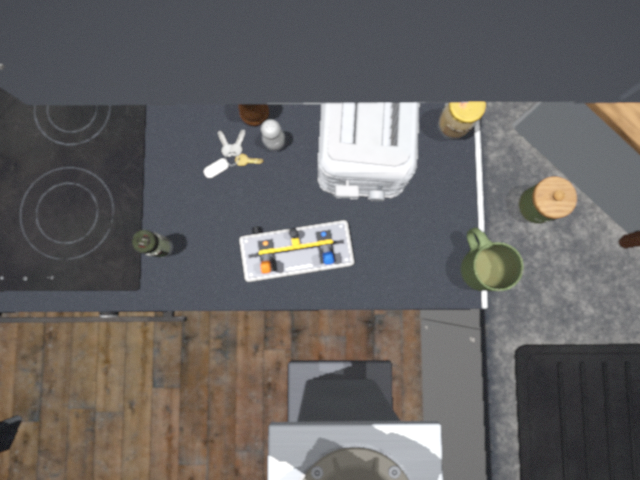

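The scene view shows the box at about (330,265), the jar at (340,310) and the mug at (325,197). In the top view the box is at (297,250), with the knob on its far side at about (295,235). The blue handle is at (328,257) and the orange at (266,267), both leaning towards the robot. Next I'll enlarge the box in both views.

```bash
python3 - <<'E'
import cv2,numpy as np
a=cv2.imread("pics/top0.png")[210:290,230:365];b=cv2.imread("pics/scene0.png")[210:300,290:370]
a=cv2.resize(a,None,fx=3.3*1,fy=3.3,interpolation=cv2.INTER_CUBIC);a=cv2.resize(a,(440,261));b=cv2.resize(b,(355,400),interpolation=cv2.INTER_CUBIC)
im=np.zeros((400,795,3),np.uint8);im[:261,:440]=a;im[:,440:]=b;cv2.imwrite("pics/crop1.png",im)
E
```

```text
(no output)
```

View pics/crop1.png

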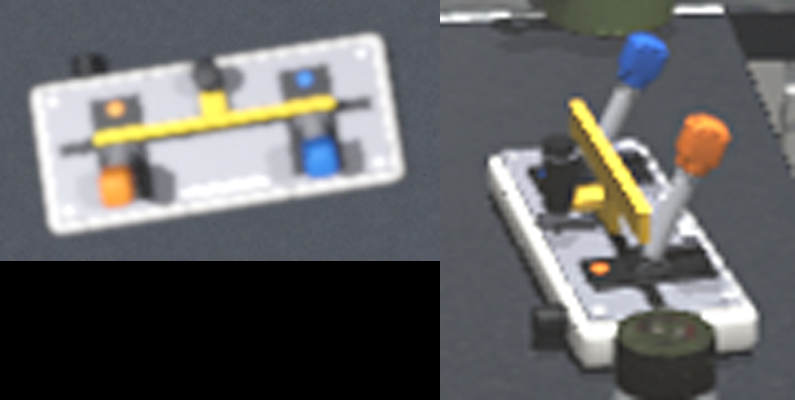

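The enlarged crops confirm it. The knob is on the +x (far) side at top pixel (293,233), and the blue lever is on the robot's right (-y). So the plate goes to +y and the lever is thrown to +x.

```bash
cat > h.py <<'E'
import cv2,numpy as np
from workcell import env, cam, hand_in
def ray(c,u,v,z):
    d=np.linalg.inv(c["K"])@[u,v,1]; d=c["R"].T@d; o=-c["R"].T@c["t"]
    return o+d*(z-o[2])/d[2]
def tri(c1,p1,c2,p2):
    A=[];b=[]
    for c,p in((c1,p1),(c2,p2)):
        o=-c["R"].T@c["t"]; d=c["R"].T@np.linalg.inv(c["K"])@[*p,1]; d/=np.linalg.norm(d)
        P=np.eye(3)-np.outer(d,d); A.append(P); b.append(P@o)
    A=np.vstack(A);b=np.hstack(b); x=np.linalg.lstsq(A,b,rcond=None)[0]; return x,np.linalg.norm(A@x-b)
def blob(c,lo,hi,win):
    hsv=cv2.cvtColor(c["image"],cv2.COLOR_RGB2HSV); m=cv2.inRange(hsv,lo,hi); w=np.zeros_like(m); x0,y0,x1,y1=win; w[y0:y1,x0:x1]=1; m=m*w
    n,l,s,ce=cv2.connectedComponentsWithStats(m); i=1+np.argmax(s[1:,4]); return ce[i],s[i],(l==i).astype(np.uint8)
C=dict(blue=((100,130,60),(125,255,255)),orange=((5,150,120),(16,255,255)),yellow=((22,140,100),(32,255,255)))
W=dict(top=(230,205,365,295),scene=(290,205,375,300))
E
python3 - <<'E'
from h import *
t=cam.read_camera("top");s=cam.read_camera("scene")
for k in C:
    a=blob(t,*C[k],W["top"]);b=blob(s,*C[k],W["scene"])
    print(k,a[0].round(1),a[1][4],b[0].round(1),b[1][4],*tri(t,a[0],s,b[0]))
c,st,m=blob(t,*C["yellow"],W["top"])
r=cv2.minAreaRect(cv2.findContours(m,0,1)[0][0]);print(r)
ce,st,m=blob(t,(0,0,110),(180,60,255),W["top"])
cn=max(cv2.findContours(m,0,1)[0],key=cv2.contourArea);r=cv2.minAreaRect(cn);bp=np.array([ray(t,*p,0.026) for p in cv2.boxPoints(r)])
print(bp.round(4),bp.mean(0),[np.linalg.norm(bp[i]-bp[i-1]) for i in range(4)])
for i in range(4):
    d=bp[i]-bp[i-1]; print(np.degrees(np.arctan2(d[1],d[0])))
print("knob top", ray(t,293.5,232.5,.074))
E
```

```text
blue [328.  257.6] 115 [335.  222.7] 98 [0.45218287 0.04675796 0.09089427] 0.0005986669551458693
orange [266.5 266. ] 51 [348.4 242.1] 103 [0.43776553 0.153977   0.08977346] 0.0013641852211581308
yellow [296.1 245.9] 282 [327.3 244.5] 58 [0.47586393 0.10378329 0.06332242] 0.0007767193129074712
((294.901611328125, 243.2900848388672), (11.05073070526123, 73.97938537597656), 80.83765411376953)
[[ 0.501   0.2177  0.026 ]
 [ 0.5331  0.0082  0.026 ]
 [ 0.4422 -0.0049  0.026 ]
 [ 0.4107  0.2024  0.026 ]] [0.47177236 0.10585831 0.026     ] [np.float64(0.09157235395942277), np.float64(0.21188773524821905), np.float64(0.09191207094516404), np.float64(0.20964683554185753)]
9.605425542551465
-81.27979674412315
-171.79499041300346
98.62538828015144
knob top [0.49938313 0.10772888 0.074     ]
```

```bash
cat > go.py <<'E'
# python3 go.py x y z [yaw of tool y, deg] -> shift/turn in tool axes
import sys,numpy as np
from scipy.spatial.transform import Rotation as R
from workcell import env, cam, hand_in
s=env.get_state();q=s["orientation"];r=R.from_quat([*q[1:],q[0]])
x,y,z=map(float,sys.argv[1:4]);a=np.radians(float(sys.argv[4]) if len(sys.argv)>4 else 98.3)
Y=np.array([np.cos(a),np.sin(a),0]);Z=np.array([0,0,-1.]);g=R.from_matrix(np.c_[np.cross(Y,Z),Y,Z])
print("t",s["clock"],"tcp",s["tcp_pos"].round(4),"F",s["wrist_force"].round(1),"gap",round(s["finger_gap"],4))
print("shift",r.inv().apply(np.array([x,y,z])-s["tcp_pos"]).round(4),"turn",(r.inv()*g).as_rotvec().round(4))
E
python3 go.py .501 .108 .13
```

```text
t 0.25 tcp [0.2316 0.5261 0.2529] F [-0.7  0.4  0.8] gap 0.0852
shift [-0.415 -0.274  0.123] turn [-8.000e-04 -4.000e-04 -5.597e-01]
```

The manual's scale: shifts go in units of 25 mm. Converting my numbers, -0.39 m is -15.6, -0.35 m is -14.

Request:
hand_motion --plan '{"dx":[-2,-4,-6,-8,-10,-12,-14,-15.6],"dy":[-1.32,-2.64,-4,-5.28,-6.6,-7.92,-9.24,-10.28],"dz":[0,0,0,0.4,0.8,1.2,1.6,2],"ax":[0,0,0,0,0,0,0,0],"ay":[0,0,0,0,0,0,0,0],"az":[-0.07,-0.14,-0.21,-0.28,-0.35,-0.42,-0.5,-0.56]}' --aperture 0.05

```text
clock: 1.25
tcp_pos: [0.4861, 0.1318, 0.2031]
orientation: [0.0, -0.073, 0.997, 0.0]
wrist_force: [-0.2, 0.1, 0.2]
finger_gap: 0.0501
grip_force: 0.0
```

```bash
python3 go.py .501 .108 .12; python3 - <<'E'
from h import *
c=cam.read_camera("wrist");cv2.imwrite("pics/w1.png",c["image"][:,:,::-1])
E
```

```text
t 1.25 tcp [0.4861 0.1318 0.2031] F [-0.2  0.1  0.2] gap 0.0501
shift [-0.0112 -0.0257  0.0831] turn [0.     0.0006 0.0012]
```

View pics/w1.png

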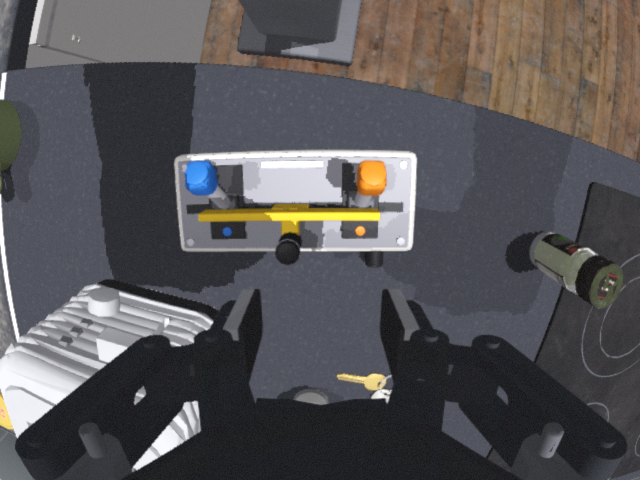

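The wrist view shows the knob's top at about (288,246), blue at (201,178) and orange at (371,178), with the yellow plate level between them. I'll cross-check with fisheye rays.

```bash
cat >> h.py <<'E'
def fray(c,u,v,z):
    K=c["K"];a=np.array([u-K[0,2],v-K[1,2]])/K[0,0];r=np.linalg.norm(a)
    d=c["R"].T@np.array([*(a/r*np.sin(r)),np.cos(r)]);o=-c["R"].T@c["t"];return o+d*(z-o[2])/d[2]
E
python3 - <<'E'
from h import *
c=cam.read_camera("wrist");w=(170,140,425,265)
ce,st,m=blob(c,(0,0,0),(180,255,45),(270,228,305,268));print("knob px",ce,st)
print("knob",fray(c,ce[0],ce[1],.070),fray(c,288,246,.074))
p={}
for k,z in(("blue",.09),("orange",.09),("yellow",.064)):
    ce,st,m=blob(c,*C[k],w);p[k]=fray(c,*ce,z);print(k,ce,st,p[k])
_,_,m=blob(c,*C["yellow"],(170,140,425,222));r=cv2.boundingRect(m);print(r)
a=fray(c,r[0],215.5,.064);b=fray(c,r[0]+r[2],215.5,.064);d=a-b;print("plate",a,b,np.linalg.norm(d),"blue-or",np.linalg.norm(p["blue"]-p["orange"]))
d=p["orange"]-p["blue"];print(np.degrees(np.arctan2(d[1],d[0]))); 
for q in((180,250),(412,247),(177,158),(413,154)):print(fray(c,*q,.024))
E
```

```text
knob px [294.06402439 251.35365854] [282 239  23  24 328]
knob [0.50120433 0.10893006 0.07      ] [0.49664717 0.10433996 0.074     ]
blue [206.31308901 174.76020942] [190 158  34  35 955] [0.45177806 0.0460026  0.09      ]
orange [374.42216359 178.07124011] [364 158  29  35 379] [0.43934571 0.15374833 0.09      ]
yellow [295.51213592 212.67313916] [ 204  202  182   31 2472] [0.47429269 0.10612797 0.064     ]
(204, 202, 182, 20)
plate [0.4855685  0.03880208 0.064     ] [0.46677394 0.17077745 0.064     ] 0.13330691358895472 blue-or 0.10846062703715001
96.58202418507207
[0.52981376 0.00586554 0.024     ]
[0.49748617 0.20675757 0.024     ]
[ 0.44909043 -0.00201311  0.024     ]
[0.41967786 0.19234136 0.024     ]
```

Both views agree on the knob at (0.501, 0.1085) and yaw 8.2°. I'll descend and grip.

```bash
python3 go.py .501 .1085 .065
```

```text
t 1.35 tcp [0.487  0.1302 0.2021] F [-0.4  0.2 -0.2] gap 0.0501
shift [-0.0109 -0.0233  0.1371] turn [-0.001  -0.0006 -0.0048]
```

Request:
hand_motion --plan '{"dx":[-0.44,-0.44,-0.44,-0.44,-0.44],"dy":[-0.92,-0.92,-0.92,-0.92,-0.92],"dz":[1.2,2.4,3.2,3.2,3.2],"ax":[0,0,0,0,0],"ay":[0,0,0,0,0],"az":[0,0,0,0,0]}' --aperture 0.05

```text
clock: 1.98
tcp_pos: [0.4996, 0.1133, 0.1242]
orientation: [0.001, -0.073, 0.997, 0.0]
wrist_force: [0.1, 0.6, 0.6]
finger_gap: 0.0499
grip_force: 0.0
```

```bash
python3 go.py .501 .1085 .065
```

```text
t 1.975 tcp [0.4996 0.1133 0.1242] F [0.1 0.6 0.6] gap 0.0499
shift [-0.0006 -0.0049  0.0592] turn [0.0001 0.001  0.0009]
```

Request:
hand_motion --plan '{"dx":[-0.04,-0.04,-0.04,-0.04,-0.04],"dy":[-0.2,-0.2,-0.2,-0.2,-0.2],"dz":[0.6,1.2,1.8,2.36,2.36],"ax":[0,0,0,0,0],"ay":[0,0,0,0,0],"az":[0,0,0,0,0]}' --aperture 0.05

```text
clock: 2.6
tcp_pos: [0.4997, 0.1079, 0.0627]
orientation: [-0.002, -0.073, 0.997, 0.0]
wrist_force: [0.5, -0.2, 0.1]
finger_gap: 0.0499
grip_force: 0.0
```

Request:
hand_motion --plan '{"dx":[0,0,0,0],"dy":[0,0,0,0],"dz":[0,0,0,0],"ax":[0,0,0,0],"ay":[0,0,0,0],"az":[0,0,0,0]}' --aperture 0 --clamp_n 25

```text
clock: 3.1
tcp_pos: [0.5016, 0.1081, 0.0649]
orientation: [0.001, -0.073, 0.997, 0.0]
wrist_force: [-0.4, 0.9, 2.9]
finger_gap: 0.0168
grip_force: 25.2
```

```bash
python3 go.py .4967 .138 .065
```

```text
t 3.1 tcp [0.5016 0.1081 0.0649] F [-0.4  0.9  2.9] gap 0.0168
shift [ 0.0005  0.0303 -0.0001] turn [0.0002 0.0014 0.0004]
```

Gripped, with the gap at 17 mm. I'll slide along tool +y, which is away from blue.

Request:
hand_motion --plan '{"dx":[0,0,0,0,0,0,0],"dy":[0.24,0.48,0.72,0.96,1.16,1.28,1.28],"dz":[0,0,0,0,0,0,0],"ax":[0,0,0,0,0,0,0],"ay":[0,0,0,0,0,0,0],"az":[0,0,0,0,0,0,0]}'

```text
clock: 3.98
tcp_pos: [0.4967, 0.1403, 0.0649]
orientation: [0.001, -0.073, 0.997, 0.0]
wrist_force: [-0.3, -1.0, 4.9]
finger_gap: 0.0172
grip_force: 25.6
```

```bash
python3 go.py .4967 .138 .065
python3 - <<'E'
from h import *
t=cam.read_camera("top");ce,st,m=blob(t,*C["yellow"],W["top"]);print(ce,st,ray(t,*ce,.064))
c=cam.read_camera("scene");cv2.imwrite("pics/s2.png",cv2.resize(c["image"][190:310,260:420,::-1],(640,480)))
E
```

```text
t 3.975 tcp [0.4967 0.1403 0.0649] F [-0.3 -1.   4.9] gap 0.0172
shift [ 0.0004 -0.0022 -0.0001] turn [0.0001 0.0012 0.001 ]
[303.65432099 245.65432099] [292 243  24   6  81] [0.47671936 0.09000044 0.064     ]
```

View pics/s2.png

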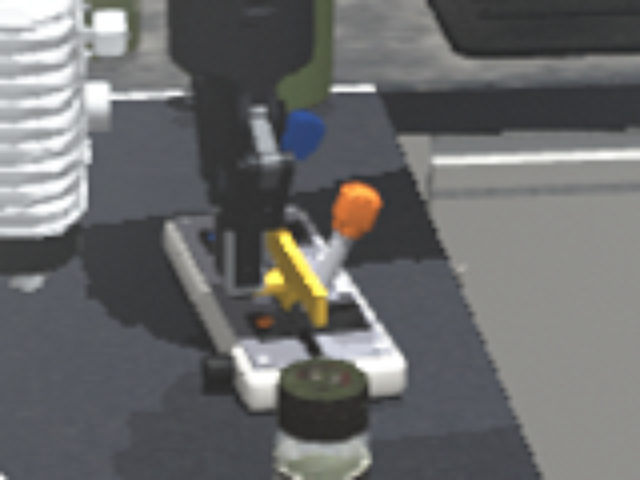

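The crop shows the plate slid towards the orange side, with its end at (320,315). I'll push on until the stop shows as a force.

In the tool's units: 0.005 m is 0.2, 0.003 m is 0.12.

Request:
hand_motion --plan '{"dx":[0,0,0],"dy":[0.12,0.2,0.2],"dz":[0,0,0],"ax":[0,0,0],"ay":[0,0,0],"az":[0,0,0]}'

```text
clock: 4.45
tcp_pos: [0.4966, 0.1408, 0.0648]
orientation: [0.001, -0.071, 0.997, -0.005]
wrist_force: [1.2, -17.0, 6.9]
finger_gap: 0.0172
grip_force: 26.2
```

```bash
python3 go.py .4967 .138 .065
```

```text
t 4.45 tcp [0.4966 0.1408 0.0648] F [  1.2 -17.    6.9] gap 0.0172
shift [ 0.0003 -0.0028 -0.0001] turn [-0.0097  0.0006 -0.0022]
```

The stop is reached (17 N). I'll ease back the over-travel, open and lift.

Request:
hand_motion --plan '{"dx":[0,0],"dy":[-0.12,-0.16],"dz":[0,0],"ax":[0,0],"ay":[0,0],"az":[0,0]}'

```text
clock: 4.7
tcp_pos: [0.4967, 0.1403, 0.0648]
orientation: [0.001, -0.072, 0.997, -0.0]
wrist_force: [-1.4, -0.8, 5.2]
finger_gap: 0.0172
grip_force: 25.8
```

Request:
hand_motion --plan '{"dx":[0,0,0,0,0,0,0,0],"dy":[0,0,0,0,0,0,0,0],"dz":[0,0,0,-0.4,-1,-1.6,-2.2,-2.2],"ax":[0,0,0,0,0,0,0,0],"ay":[0,0,0,0,0,0,0,0],"az":[0,0,0,0,0,0,0,0]}' --aperture 0.04

```text
clock: 5.7
tcp_pos: [0.4976, 0.1407, 0.1212]
orientation: [0.002, -0.073, 0.997, 0.0]
wrist_force: [0.8, -0.7, -0.1]
finger_gap: 0.0399
grip_force: 0.0
```

```bash
python3 go.py .421 .041 .125
python3 - <<'E'
from h import *
t=cam.read_camera("wrist")
w=(100,20,600,340);ce,st,m=blob(t,*C["yellow"],w);print(ce,st)
for u in(st[0],st[0]+st[2]):print(fray(t,u,st[1]+5,.064))
cv2.imwrite("pics/w2.png",t["image"][:,:,::-1])
E
```

```text
t 5.7 tcp [0.4976 0.1407 0.1212] F [ 0.8 -0.7 -0.1] gap 0.0399
shift [ 0.0902 -0.0876 -0.0041] turn [0.     0.0036 0.0004]
[319.68653295 222.24928367] [ 189  206  262   44 5235]
[0.47308489 0.06784899 0.064     ]
[0.45364332 0.2007142  0.064     ]
```

View pics/w2.png

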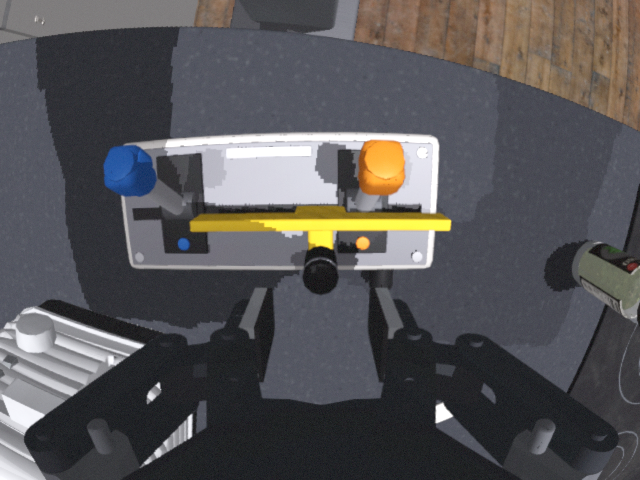

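The wrist view shows the plate shifted 30 mm towards orange, its end at (191,222) clear of the blue stalk at (178,205). Orange is still off. Next: close the fingers, pass over the levers and come down on the robot side of the blue handle.

In the tool's units: 0.092 m is 3.68, -0.087 m is -3.48.

Request:
hand_motion --plan '{"dx":[0,0,1.2,2.4,3.68,3.68,3.68],"dy":[0,0,-1.16,-2.32,-3.48,-3.48,-3.48],"dz":[-0.8,-0.88,-0.88,-0.88,-0.88,-0.88,-0.88],"ax":[0,0,0,0,0,0,0],"ay":[0,0,0,0,0,0,0],"az":[0,0,0,0,0,0,0]}' --aperture 0

```text
clock: 6.62
tcp_pos: [0.4181, 0.0412, 0.141]
orientation: [0.0, -0.072, 0.997, 0.0]
wrist_force: [-0.1, -0.4, -0.6]
finger_gap: -0.0
grip_force: 0.0
```

```bash
python3 go.py .420 .042 .095
python3 - <<'E'
from h import *
t=cam.read_camera("top");s=cam.read_camera("scene");b=blob(s,*C["blue"],W["scene"]);print(b[0],b[1])
c=cam.read_camera("wrist");ce,st,m=blob(c,*C["blue"],(0,0,640,480));print(ce,st,fray(c,*ce,.09));cv2.imwrite("pics/w3.png",c["image"][:,:,::-1])
E
```

```text
t 6.625 tcp [0.4181 0.0412 0.141 ] F [-0.1 -0.4 -0.6] gap -0.0
shift [-0.002   0.0005  0.046 ] turn [ 0.0003  0.0004 -0.0003]
[334.94117647 222.84313725] [330 217  11  13 102]Traceback (most recent call last):
  File "<stdin>", line 3, in <module>
  File "h.py", line 14, in blob
    n,l,s,ce=cv2.connectedComponentsWithStats(m); i=1+np.argmax(s[1:,4]); return ce[i],s[i],(l==i).astype(np.uint8)
                                                      ~~~~~~~~~^^^^^^^^^
    return _wrapfunc(a, 'argmax', axis=axis, out=out, **kwds)
    return bound(*args, **kwds)
ValueError: attempt to get argmax of an empty sequence
```

Request:
hand_motion --plan '{"dx":[0,0,0,0,0],"dy":[0,0,0,0,0],"dz":[0.6,1.2,1.84,1.84,1.84],"ax":[0,0,0,0,0],"ay":[0,0,0,0,0],"az":[0,0,0,0,0]}' --aperture 0

```text
clock: 7.4
tcp_pos: [0.4183, 0.0415, 0.0956]
orientation: [0.0, -0.073, 0.997, 0.0]
wrist_force: [-0.0, 0.1, 0.5]
finger_gap: 0.0
grip_force: 0.0
```

Request:
hand_motion --plan '{"dx":[-0.28,-0.56,-0.84,-1.12,-1.12],"dy":[0,0,0,0,0],"dz":[0,0,0,0,0],"ax":[0,0,0,0,0],"ay":[0,0,0,0,0],"az":[0,0,0,0,0]}'

```text
clock: 8.02
tcp_pos: [0.4467, 0.0453, 0.0954]
orientation: [0.001, -0.073, 0.997, 0.0]
wrist_force: [-0.9, -0.4, 0.4]
finger_gap: 0.0003
grip_force: 0.0
```

```bash
python3 - <<'E'
from h import *
t=cam.read_camera("top");s=cam.read_camera("scene");
for k in("blue","orange"):
  b=blob(s,*C[k],W["scene"]);print(k,b[0],b[1])
cv2.imwrite("pics/s3.png",cv2.resize(s["image"][190:310,260:420,::-1],(640,480)))
E
```

```text
blue [327.80681818 221.81818182] [324 217   9  11  88]
orange [348.49122807 241.78070175] [343 236  12  13 114]
```

View pics/s3.png

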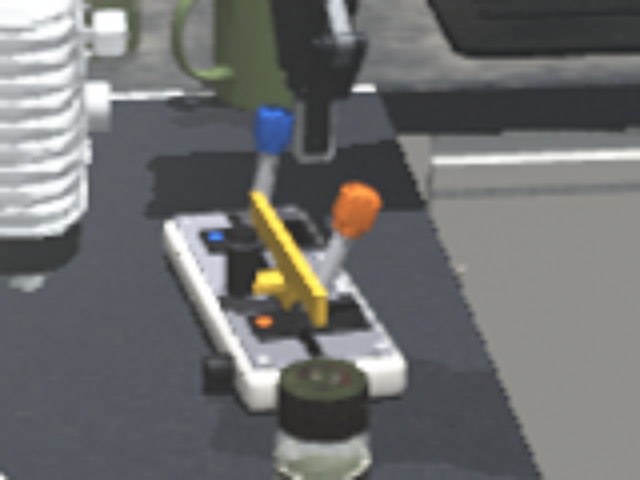

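The blue lever, handle at (273,130) in the crop, is following the fingers, and orange has not moved. I'll keep pushing.

In the tool's units: -0.032 m is -1.28, -0.028 m is -1.12.

Request:
hand_motion --plan '{"dx":[-0.28,-0.56,-0.84,-1.12,-1.28,-1.28],"dy":[0,0,0,0,0,0],"dz":[0,0,0,0,0,0],"ax":[0,0,0,0,0,0],"ay":[0,0,0,0,0,0],"az":[0,0,0,0,0,0]}'

```text
clock: 8.88
tcp_pos: [0.4775, 0.0499, 0.095]
orientation: [-0.0, -0.073, 0.997, 0.0]
wrist_force: [-2.1, -0.2, -0.8]
finger_gap: -0.0001
grip_force: 0.3
```

Request:
hand_motion --plan '{"dx":[-0.12,-0.24,-0.24],"dy":[0,0,0],"dz":[0,0,0],"ax":[0,0,0],"ay":[0,0,0],"az":[0,0,0]}'

```text
clock: 9.25
tcp_pos: [0.4825, 0.0507, 0.095]
orientation: [-0.001, -0.073, 0.997, 0.0]
wrist_force: [-4.1, -1.9, -1.4]
finger_gap: -0.0001
grip_force: 1.8
```

In the tool's units: -0.005 m is -0.2, -0.003 m is -0.12.

Request:
hand_motion --plan '{"dx":[-0.12,-0.2,-0.2],"dy":[0,0,0],"dz":[0,0,0],"ax":[0,0,0],"ay":[0,0,0],"az":[0,0,0]}'

```text
clock: 9.62
tcp_pos: [0.4833, 0.0509, 0.0945]
orientation: [-0.005, -0.072, 0.997, -0.0]
wrist_force: [-14.4, -3.9, 6.2]
finger_gap: -0.0002
grip_force: 7.3
```

Request:
hand_motion --plan '{"dx":[-0.12,-0.2,-0.2],"dy":[0,0,0],"dz":[0,0,0],"ax":[0,0,0],"ay":[0,0,0],"az":[0,0,0]}'

```text
clock: 10.0
tcp_pos: [0.484, 0.0512, 0.0942]
orientation: [-0.009, -0.072, 0.997, -0.001]
wrist_force: [-26.1, -6.7, 16.7]
finger_gap: 0.0001
grip_force: 13.4
```

```bash
python3 - <<'E'
from h import *
s=cam.read_camera("scene");t=cam.read_camera("top")
for k in("blue","orange"):
  b=blob(s,*C[k],W["scene"]);print(k,b[0],b[1])
E
```

```text
blue [311.55813953 225.46511628] [306 220  11  12  86]
orange [348.66101695 241.72881356] [343 236  12  13 118]
```

The stop is reached where predicted: TCP at hinge +3.6 mm, 27 N. I'll back off, lift clear and check.

In the tool's units: 0.08 m is 3.2, -0.06 m is -2.4.

Request:
hand_motion --plan '{"dx":[0.4,1.2,2.4,3.2,3.2,3.2,3.2],"dy":[0,0,0,0,0,0,0],"dz":[0,0,0,0,-1.2,-2.4,-2.4],"ax":[0,0,0,0,0,0,0],"ay":[0,0,0,0,0,0,0],"az":[0,0,0,0,0,0,0]}'

```text
clock: 10.98
tcp_pos: [0.4173, 0.0404, 0.1583]
orientation: [0.004, -0.073, 0.997, -0.0]
wrist_force: [0.1, 0.3, 0.1]
finger_gap: -0.0002
grip_force: 0.0Traceback (most recent call last):
```

```bash
python3 - <<'E'
from h import *
s=cam.read_camera("scene");t=cam.read_camera("top")
for k in("blue","orange","yellow"):
  b=blob(s,*C[k],W["scene"]);a=blob(t,*C[k],W["top"]);print(k,b[0],b[1][4],a[0],a[1][4],*tri(t,a[0],s,b[0]))
im=np.hstack([cv2.resize(s["image"][190:310,260:380],(400,400)),cv2.resize(t["image"][190:310,240:360],(400,400))]);cv2.imwrite("pics/f.png",im[:,:,::-1])
print(env.get_state()["wrist_force"])
E
```

```text
  File "<stdin>", line 4, in <module>
  File "h.py", line 14, in blob
    n,l,s,ce=cv2.connectedComponentsWithStats(m); i=1+np.argmax(s[1:,4]); return ce[i],s[i],(l==i).astype(np.uint8)
                                                      ~~~~~~~~~^^^^^^^^^
    return _wrapfunc(a, 'argmax', axis=axis, out=out, **kwds)
    return bound(*args, **kwds)
ValueError: attempt to get argmax of an empty sequence
```

```bash
python3 - <<'E'
from h import *
s=cam.read_camera("scene");c=cam.read_camera("wrist")
for k in("blue","orange"):
  b=blob(s,*C[k],W["scene"]);print(k,b[0],b[1][4],ray(s,*b[0],.09))
im=np.hstack([cv2.resize(s["image"][190:310,260:380],(330,400)),cv2.resize(c["image"],(470,400))]);cv2.imwrite("pics/f.png",im[:,:,::-1])
E
```

```text
blue [312.01075269 224.90322581] 93 [0.5046655  0.05334637 0.09      ]
orange [348.35042735 241.85470085] 117 [0.43678347 0.15345949 0.09      ]
```

View pics/f.png

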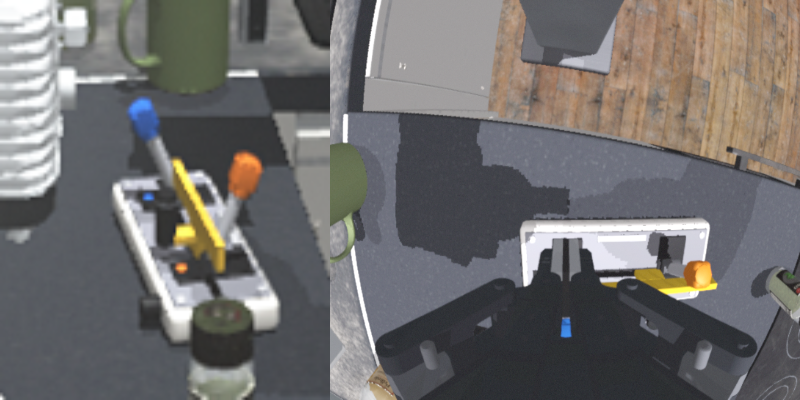

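The left crop shows the blue handle at (145,118), leaning to the knob side about 53 mm from where it started and pushed to its stop. Orange at (244,175) is unchanged, the plate is still over on the orange side, and the mug and jar have not moved. The gripper is clear, so I'm handing in.

```bash
python3 -c "
from workcell import env, cam, hand_in
print(hand_in())"
```

```text
the job is handed in; nothing more can be done
None
```

I slid the lock plate to its stop, away from the blue lever, then threw the blue lever fully on. The orange lever stayed off, the mug and spice jar were left alone, and I handed the job in at about 11 s (no verdict came back).

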